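# Wake the camera check and show it the ball dish

### The arm

A 7-joint arm with a two-finger parallel gripper is mounted at the origin on the work surface. World frame = base frame: x ahead of the robot, y to its left, z up, the work surface at z = 0. Lengths are in m, angles in degrees, forces in N, time in s.
With the tool pointing down it reaches from about 0.425 to 0.95 m from the base axis. Payload 4.7 kg.
Tool frame: the origin (TCP) lies on the centre line of the jaws, within the pads' length; the fingertips stand 17 mm ahead of it and the grasp point (between the pads) lies 2 mm behind it; z points along the fingers, y is the line along which they close (so a half turn about z gives the same grasp; the last joint's range is limited). The gripper opens to 87 mm and grips with 3 to 60 N. Pads are 19 mm wide; open, the fingers measure 117 mm over their backs; the gripper's body (75 mm by 190 mm) begins 51 mm behind the grasp point.
Start: joints at [-72.473, 26.849, -2.785, 87.806, 1.381, 65.374, -4.715], TCP at [0.222, 0.638, 0.24] pointing down, gripper open.
Joint ranges: [-148.3, 148.3], [-19.14, 114.17], [-79.39, 73.82], [5.75, 140.21], [-59.74, 239.74], [12.07, 113.84], [-152.46, 152.46]. Speed limits (degrees/s): [147.25, 147.25, 180, 180, 180, 180, 180].

### API

Orientations are given as [roll, pitch, yaw] about the fixed x, y, z axes, in that order (R = Rz(yaw) Ry(pitch) Rx(roll)).
In Python, from rig import readout, eyes, workorder gives the robot as it stands.
- The arm moves only by the shell command python3 -m jog 'ROWS' [OPENING]. ROWS is JSON, a list of rows, each a list of 2 entries, a list of its own where there are three numbers: the shift along the tool's x, y, z in mm, then the turn about the tool's z in degrees. A call has exactly 5 rows; each row shifts and turns the commanded pose from where the row before left it, along the tool's axes as they then stand; what a row does not reach is not made up. A row lasts 1/10 s, in which the tool goes at most 50 mm and 8.59 degrees, less where a joint would pass 70% of its speed; a pose out of reach is approached as far as the arm can. A call with a gripper value outside its range is refused whole. OPENING is the closure, from -1 (fully open) to 1 (shut), set as the call begins (- or left out, the last holds). The fingers move at their own pace and stop on an object; the grip force is fixed at half the most. Time passes only in rows, so rows that do not move let the fingers close, or fill a call up. It gives the time, the measured TCP pose, the force, the opening and the grip force at its end, in the units of the state.
- readout.sense(): the state, without advancing time (a new reading comes with each control period).
- eyes.camera(name): name is "scene" or "top"; returns a dict with "img" (420x560x3 uint8, red, green, blue), "intrinsics" (3x3 intrinsics, pixels), "R" (3x3) and "t" (3): a world point X has camera coordinates R X + t. Camera axes: x right, y down, z forward; pixel columns grow to the right and rows downward; lengths in m; the calibration is good to about 2 mm. A picture is of the moment at which its call begins. There is no depth.
- workorder.sign_off(): hands the job in; it is judged then, once.
The state is a dict: "t": time; "joint_positions": joint angles; "qd": joint speeds; "tau": joint torques, N m; "position": TCP position; "ee_rot": TCP orientation; "ft_force": force on the tool from outside, world axes, zero at the start; "ft_torque": the same for the moment, N m; "gripper_width": finger opening in m; "gripper_force": force on a finger pad.
Only numpy, scipy, OpenCV 4.12 (cv2) and the standard library are available. Lean on these libraries where they do the work, as an engineer would, in place of code of your own. Each camera call takes 0.05 s, during which the arm holds its last target. There are 200 camera calls.

### The job

Start the welding bench's camera check by pressing the three push buttons of the control strip one at a time, all the way down, from the largest to the smallest. Then take the dished plate by its handle, lift it straight up clear of its cradle, and only then turn it a quarter turn (either way) so that the handle lies square across the way it stood, keeping the plate level and the loose ball in its middle all the while. Finish holding it there, level and still, about ten centimetres straight above the cradle, without letting go; leave the cell pack, the mouse and the wood block alone.

Things in the scene. Friction and masses are not known exactly. Their poses are not given: they have to be found in the camera images.
- panel: grey control strip fixed to the bench, a flat box 100 x 290 x 25 mm tall carrying three round grey push buttons in black collars in a row along its y axis, 90 mm apart, in any order; origin at the centre of its underside on the bench, z up
- btn_large (a joint): travel of the largest button (grey cap 52 mm across, collar 68 mm): 0 = up, 0.006 m = fully down; spring, 1.5 N at the start of travel, 5 N fully down, comes back up when released
- btn_large_top (a point): centre of the largest button's flat top, 47 mm above the bench when up (10 mm above its collar); pressed vertically down
- btn_medium (a joint): travel of the middle-sized button (cap 36 mm across, collar 52 mm): 0 = up, 0.006 m = fully down; same spring
- btn_medium_top (a point): centre of the middle-sized button's flat top, 47 mm above the bench when up
- btn_small (a joint): travel of the smallest button (cap 22 mm across, collar 38 mm): 0 = up, 0.006 m = fully down; same spring
- btn_small_top (a point): centre of the smallest button's flat top, 47 mm above the bench when up
- cradle: dark steel base fixed to the bench, 130 (x) x 210 (y) x 20 mm tall, on which the dish stands; origin at the centre of its underside, z up. Guide posts (10 x 12 mm, tops 50 mm above the bench) at x = +-21, y = +-88 mm stand either side of the dish's handle uprights: it lifts straight up but cannot turn in the cradle; clear once raised 45 mm
- dish: loose round aluminium plate, 152 mm across, rim 22 mm high, 0.28 to 0.46 kg, in the cradle, its y within 3 degrees of the cradle's y; origin at the centre of its underside, z up. Floor a 6 degree cone, lowest in the middle. A straight handle bar along y over the middle, 164 long, 16 wide (x), 22 mm tall, top 101 mm above the underside, on 16 x 6 mm uprights at y = +-79 mm
- dish_handle (a point): centre of the handle bar's cross section at mid length, 90 mm above the dish's underside, right above the dish's centre of mass; 43 mm of free height between the bar's underside and the loose ball's top
- dish_floor (a point): lowest point of the dish's floor, in its middle, 8 mm above the dish's underside
- ball_center (a point): centre of the loose steel ball, 28 mm across, about 0.09 kg, lying in the middle of the dish; at rest in the middle its centre is 14 mm above dish_floor. It rolls off the middle when the dish tilts or is jerked (over about 1 m/s2) and rolls back when it is level and still
- cell_pack: bystander: block of eight teal battery cells, 53 x 107 x 66 mm tall, loose; origin at the centre of its underside
- mouse: bystander: black computer mouse, 100 x 58 x 32 mm tall, loose; origin at the centre of its underside
- wood_block: bystander: dark wooden block, 70 x 120 x 30 mm tall, loose; origin at the centre of its underside
Mind the look-alikes: they are no part of the job. Of the things shaped like the dish, the aluminium one is meant.

How it is judged (in metres and radians):
On the way, in this order (a step that is already met when the one before it is completed fails the run):
1. the largest button is pressed down, alone (value of joint btn_large above 0.004 m and value of joint each of btn_medium, btn_small below 0.0015 m), for 0.05 s.
2. then the middle-sized button, alone (value of joint btn_medium above 0.004 m and value of joint each of btn_large, btn_small below 0.0015 m), for 0.05 s.
3. then the smallest button, alone (value of joint btn_small above 0.004 m and value of joint each of btn_large, btn_medium below 0.0015 m), for 0.05 s.
4. the dish is lifted straight up at least 45 mm clear of the cradle, still lying as it stood, ball in the middle (contact force between the fingers and dish above 1 N and z of dish in the frame of cradle above 0.065 m and horizontal distance between dish and cradle below 0.05 m and angle between the y axis of dish and the y axis of cradle, either way round below 0.35 rad and horizontal distance between ball_center and dish_floor below 0.02 m), for 0.1 s.
5. the dish is a quarter turn round in the air, level, ball in the middle (contact force between the fingers and dish above 1 N and contact force between dish and cradle below 0.05 N and z of dish in the frame of cradle between 0.07 and 0.2 m and horizontal distance between dish and cradle below 0.05 m and angle between dish's own z axis and vertical below 0.1 rad and horizontal distance between ball_center and dish_floor below 0.01 m and distance between ball_center and dish_floor below 0.02 m and angle between the y axis of dish and the x axis of cradle, either way round below 0.15 rad), for 0.5 s.
At the end, for the whole second after the job is handed in: fingers hold the dish, underside 50 to 180 mm above the cradle top, centre within 50 mm of the cradle centre from above, tilt under 0.10 rad, handle within 0.15 rad of square across the cradle direction it stood in, at rest, ball on its floor within 10 mm of the middle (all of step 5 and linear speed of dish below 0.03 m/s and angular speed of dish below 0.15 rad/s); the arm keeps its last pose, push and grip.
It fails at once if two buttons are pressed at once (value of joint each of btn_large, btn_medium above 0.002 m or value of joint each of btn_large, btn_small above 0.002 m or value of joint each of btn_medium, btn_small above 0.002 m).
It fails at once if the ball strays more than 30 mm from the middle of the dish (horizontal distance between ball_center and dish_floor above 0.03 m).
It fails at once if the dish is tilted more than 0.2 rad (11 degrees) (angle between dish's own z axis and vertical above 0.2 rad).
It fails at once if the cell pack, the mouse or the wood block is pushed more than 30 mm (distance of any of cell_pack, mouse, wood_block from where it was at the start of the episode above 0.03 m).
It also fails if it takes over 72 s, if anything falls off the work surface, if the arm or the gripper's body presses on something with over 40 N, if the wrist force passes 120 N, or if a joint passes its speed limit or range.

## Working session

There is one attempt and no reset: what is moved stays moved. The work goes in short steps, Python scripts to look and compute and a shell command to move; the robot and the scene stay as the last step left them, time stands still between calls to the robot, and variables do not carry over. Pictures are saved under pics/ and viewed, at most 10 in all, crops included, and the job is handed in when it is done.

```bash
mkdir -p pics; ls; cat > h.py <<'E'
import numpy as np, cv2
from rig import readout, eyes, workorder
def snap(n,f):
    c=eyes.camera(n); cv2.imwrite(f,c["img"][:,:,::-1]); np.savez(f[:-3]+"npz",**{k:np.array(v) for k,v in c.items()}); return c
def ld(f): return dict(np.load(f))
def proj(c,X):
    p=c["intrinsics"]@(c["R"]@np.array(X,float)+np.ravel(c["t"])); return p[:2]/p[2]
def ray(c,u,v):
    d=c["R"].T@np.linalg.inv(c["intrinsics"])@np.array([u,v,1.]); return -c["R"].T@np.ravel(c["t"]), d/np.linalg.norm(d)
def onz(c,u,v,z):
    o,d=ray(c,u,v); return o+d*(z-o[2])/d[2]
def tri(c1,p1,c2,p2):
    o1,d1=ray(c1,*p1); o2,d2=ray(c2,*p2)
    s=np.linalg.lstsq(np.c_[d1,-d2],o2-o1,rcond=None)[0]; a=o1+d1*s[0]; b=o2+d2*s[1]
    return (a+b)/2, np.linalg.norm(a-b)
E
python3 - <<'E'
from h import *
np.set_printoptions(precision=3,suppress=True)
for n in("scene","top"):
    c=snap(n,f"pics/{n}0.png"); print(n,-c["R"].T@np.ravel(c["t"]),c["R"][2],c["intrinsics"][0])
print(readout.sense())
E
```

```text
pics
scene [ 0.842 -0.491  1.017] [-0.281  0.513 -0.811] [498.087   0.    274.522]
top [0.325 0.1   1.32 ] [ 0.164 -0.002 -0.987] [498.651   0.    273.332]
{'t': 0.1, 'joint_positions': array([-72.475,  26.894,  -2.785,  87.866,   1.381,  65.376,  -4.716]), 'qd': array([-0.06 , -0.124,  0.086, -0.145,  0.023,  0.098,  0.013]), 'tau': array([  0.001, -50.917,  -0.081, -23.683,  -0.062,   0.034,   0.   ]), 'position': array([0.222, 0.637, 0.239]), 'ee_rot': array([-179.898,    0.004,  160.822]), 'ft_force': array([ 0.768, -0.397,  0.169]), 'ft_torque': array([ 0.013, -0.055,  0.054]), 'gripper_force': 0.0, 'gripper_width': 0.08711624372136141}
```

View pics/scene0.png

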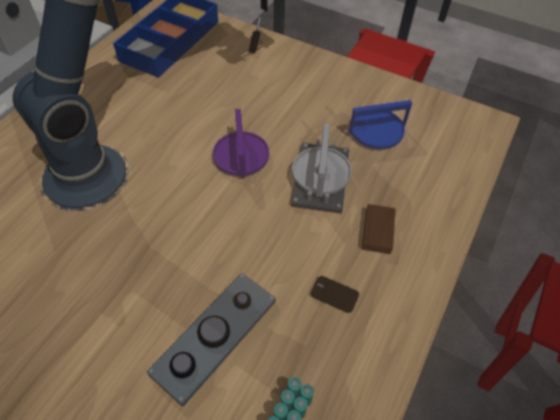

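View pics/top0.png

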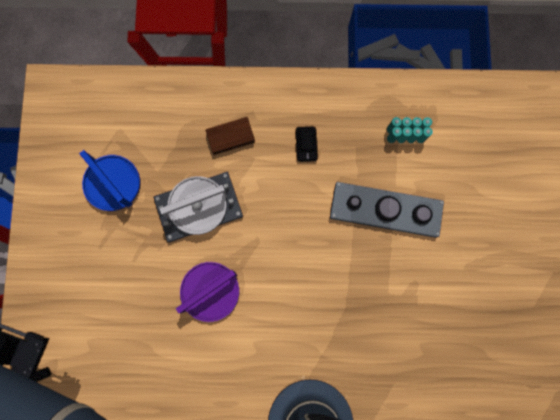

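The scene view shows the aluminium dish at (322,170) in the dark cradle, with a purple dish at (241,152) and a blue one at (377,125). In the top view they are at (197,206) aluminium, (210,292) purple and (111,184) blue. The buttons in the top view are small (354,203), large (388,208) and medium (423,214). I choose the aluminium dish in the cradle, and will check it and the buttons in one crop composite.

```bash
python3 - <<'E'
from h import *
def cr(n,x,y,w=100,h=75):
    i=cv2.imread(f"pics/{n}0.png")[y:y+h,x:x+w]; return cv2.resize(i,(400,300),interpolation=cv2.INTER_CUBIC)
a=np.vstack([np.hstack([cr("top",150,168),cr("scene",275,115,132,99)]),np.hstack([cr("top",326,172,120,90),cr("scene",145,270,140,105+30)])])
cv2.imwrite("pics/crop0.png",a)
E
```

```text
(no output)
```

View pics/crop0.png

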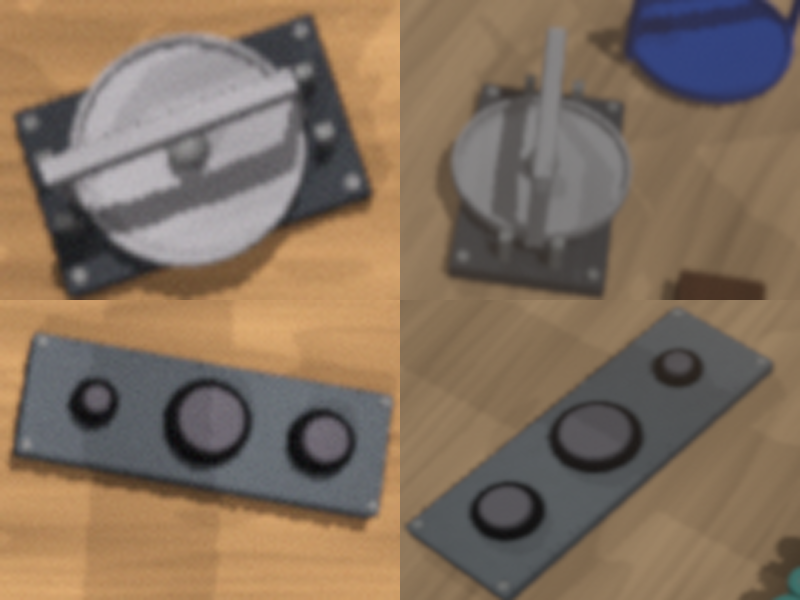

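The crop confirms the choice: bare aluminium dish, grey ball under the handle, in the post-fitted cradle. The caps are small (355,202), large (389,208) and medium (424,213) in top. The bar ends in top are about (161,209) and (224,188), and in scene (326,125) and (323,173). Next I measure by mask and triangulate.

```bash
python3 - <<'E'
from h import *
np.set_printoptions(precision=4,suppress=True)
T=ld("pics/top0.npz");S=ld("pics/scene0.npz")
def cap(c,p):
    x,y=map(int,np.round(p)); k=6
    g=cv2.cvtColor(cv2.resize(c["img"][y-16:y+17,x-16:x+17],None,fx=k,fy=k,interpolation=cv2.INTER_LINEAR),cv2.COLOR_RGB2GRAY)
    m0=g[16*k:17*k,16*k:17*k].mean(); th=(m0+g.min())/2
    n,l,s,ce=cv2.connectedComponentsWithStats((g>th).astype(np.uint8)); i=l[16*k+3,16*k+3]
    return (ce[i]+.5)/k-.5+[x-16,y-16], s[i,4]/k/k
B={}
for n,a,b in (("L",(389,208),(213.6,329.4)),("M",(423.5,213.4),(182.8,363.6)),("S",(355.1,201.7),(242.7,297.5))):
    pa,A=cap(T,a);pb,A2=cap(S,b); X,e=tri(T,pa,S,pb); B[n]=X; print(n,pa,A,pb,A2,X,e,onz(T,*pa,.047),onz(S,*pb,.047))
print([np.linalg.norm((B["L"]-B[k])[:2]) for k in "MS"])
for a,b in (((161.25,208.75),(322.9,172.8)),((224.25,188.5),(326.2,124.9))):
  for h in(.12,.121): print("bar",onz(T,*a,h),onz(S,*b,h))
  for q in (a,):print(tri(T,a,S,b),tri(T,a,S,(326.2,124.9) if b[0]<325 else (322.9,172.8)))
# cradle bolts top view (corners) 
for u,v in ((30,122),(300,32),(352,182),(80,275)): print("bolt",onz(T,150+u/4-.4,168+v/4-.4,.02))
for nme in("L",):
    pass
# bystanders
for nm,q in (("mouse",(306,144)),("wood",(230,137)),("cells",(410,130)),("purple",(210,292)),("blue",(111,184))): print(nm,onz(T,*q,.03))
E
```

```text
L [389.1325 207.1587] 305.55555555555554 [214.3607 326.2885] 778.6666666666666 [ 0.5439 -0.2001  0.0511] 0.005411435168200406 [ 0.5426 -0.2028  0.047 ] [ 0.5447 -0.1971  0.047 ]
M [423.3697 213.2489] 147.72222222222223 [181.4252 362.4801] 276.3333333333333 [ 0.5286 -0.2914  0.0445] 0.0012151710280526942 [ 0.5278 -0.2911  0.047 ] [ 0.5299 -0.2915  0.047 ]
S [354.7061 200.9654] 51.611111111111114 [243.2429 297.3276] 938.3611111111112 [ 0.5599 -0.1128  0.0444] 0.0043775037622365235 [ 0.5578 -0.1138  0.047 ] [ 0.5623 -0.1124  0.047 ]
[np.float64(0.09262521472311494), np.float64(0.08867444138091939)]
bar [0.519  0.3704 0.12  ] [0.5791 0.2238 0.12  ]
bar [0.5188 0.3702 0.121 ] [0.5794 0.2231 0.121 ]
(array([ 0.5345,  0.4018, -0.0818]), np.float64(0.042641259141817864)) (array([0.5179, 0.3696, 0.1213]), np.float64(0.0019577854931382664))
bar [0.5713 0.2184 0.12  ] [0.5168 0.37   0.12  ]
bar [0.5711 0.2183 0.121 ] [0.5172 0.369  0.121 ]
(array([0.5569, 0.2142, 0.268 ]), np.float64(0.03692098868145087)) (array([0.5754, 0.2213, 0.119 ]), np.float64(0.009240228152400387))
bolt [0.5635 0.4053 0.02  ]
bolt [0.627  0.2284 0.02  ]
bolt [0.5261 0.1912 0.02  ]
bolt [0.4622 0.3675 0.02  ]
mouse [0.7143 0.0118 0.03  ]
wood [0.731  0.2159 0.03  ]
cells [ 0.7573 -0.2686  0.03  ]
purple [0.3201 0.256  0.03  ]
blue [0.5979 0.5265 0.03  ]
```

```bash
python3 -m jog '[[[0,0,0],7],[[0,0,0],7],[[0,0,0],7],[[0,0,0],7],[[0,0,0],7]]' 1; python3 -m jog '[[[0,0,0],7],[[0,0,0],7],[[0,0,0],7],[[0,0,0],7],[[0,0,0],7.8]]'
python3 -m jog '[[[-15,10,0],0],[[-29,18,0],0],[[-29,18,0],0],[[-29,18,0],0],[[-29,18,0],0]]'
```

```text
t: 0.6
position: [0.2216, 0.6372, 0.2389]
ee_rot: [-179.9, 0.0, 125.5]
ft_force: [0.7, 0.0, -1.2]
gripper_width: 0.0551
gripper_force: 0.0
t: 1.1
position: [0.2216, 0.6372, 0.2389]
ee_rot: [-180.0, 0.1, 89.7]
ft_force: [-0.4, 1.0, 0.8]
gripper_width: 0.0154
gripper_force: 0.0
t: 1.6
position: [0.3051, 0.5037, 0.2393]
ee_rot: [180.0, 0.1, 90.2]
ft_force: [0.6, 0.1, 0.5]
gripper_width: 0.0008
gripper_force: 0.0
```

```bash
for i in 1 2; do python3 -m jog '[[[-30,19,0],0],[[-30,19,0],0],[[-30,19,0],0],[[-30,19,0],0],[[-30,19,0],0]]' >/dev/null; done
python3 -m jog '[[[-30,3,0],0],[[-30,3,0],0],[[-30,3,0],0],[[-30,3,0],0],[[-30,3,0],0]]'
python3 -m jog '[[[-30,3,10],0],[[-30,3,10],0],[[-30,3,10],0],[[-30,3,10],0],[[-30,3,10],0]]'
python3 -m jog '[[[-30,3,10],0],[[-30,3,10],0],[[-25,3,10],0],[[-15,0,10],0],[[0,0,0],0]]'
```

```text
t: 3.1
position: [0.508, 0.054, 0.2393]
ee_rot: [-180.0, -0.0, 90.1]
ft_force: [0.4, 0.0, -0.4]
gripper_width: 0.0003
gripper_force: 0.0
t: 3.6
position: [0.5227, -0.0956, 0.189]
ee_rot: [-180.0, -0.0, 90.2]
ft_force: [0.5, 0.8, 0.5]
gripper_width: 0.0005
gripper_force: 0.0
t: 4.1
position: [0.5304, -0.1966, 0.1484]
ee_rot: [-179.8, 0.0, 89.8]
ft_force: [-0.2, -0.4, 0.8]
gripper_width: 0.0004
gripper_force: 0.0
```

```bash
python3 -m jog '[[[-6,13,10],0],[[0,0,20],0],[[0,0,20],0],[[0,0,15],0],[[0,0,9],0]]'
python3 -m jog '[[[0,0,4],0],[[0,0,4],0],[[0,0,3],0],[[0,0,1.5],0],[[0,0,0],0]]'
python3 -m jog '[[[0,0,1],0],[[0,0,1],0],[[0,0,1],0],[[0,0,0.5],0],[[0,0,0],0]]'
```

```text
t: 4.6
position: [0.5453, -0.1984, 0.0746]
ee_rot: [-179.9, -0.1, 90.1]
ft_force: [0.5, -0.6, 0.5]
gripper_width: 0.0009
gripper_force: 0.0
t: 5.1
position: [0.5464, -0.1995, 0.0634]
ee_rot: [180.0, 0.0, 90.0]
ft_force: [-0.0, 0.4, 1.8]
gripper_width: 0.0003
gripper_force: 1.0
t: 5.6
position: [0.5464, -0.1994, 0.0597]
ee_rot: [180.0, 0.0, 90.0]
ft_force: [0.3, -0.5, 4.5]
gripper_width: 0.0007
gripper_force: 2.0
```

```bash
python3 -m jog '[[[0,0,1],0],[[0,0,1],0],[[0,0,0.5],0],[[0,0,0],0],[[0,0,0],0]]'
python3 -m jog '[[[0,0,-5],0],[[0,0,-10],0],[[0,0,-10],0],[[0,0,0],0],[[0,0,0],0]]'
```

```text
t: 6.1
position: [0.5464, -0.1995, 0.0583]
ee_rot: [179.9, -0.0, 90.0]
ft_force: [-1.9, 0.7, 13.0]
gripper_width: 0.0004
gripper_force: 6.6
t: 6.6
position: [0.5459, -0.1992, 0.082]
ee_rot: [-180.0, -0.0, 90.0]
ft_force: [-0.2, 0.3, 0.6]
gripper_width: 0.0002
gripper_force: 0.0
```

The large button bottomed out: force rose to 13 N at TCP z 0.058. Next is the medium button.

```bash
python3 -m jog '[[[-22,-4,0],0],[[-25,-5,0],0],[[-25,-5,0],0],[[-20,-3.5,0],0],[[0,0,0],0]]'
python3 -m jog '[[[0,0,6],0],[[0,0,6],0],[[0,0,3],0],[[0,0,3],0],[[0,0,0],0]]'
python3 -m jog '[[[0,0,2],0],[[0,0,2],0],[[0,0,1.5],0],[[0,0,1.5],0],[[0,0,0],0]]'
python3 -m jog '[[[0,0,-5],0],[[0,0,-10],0],[[0,0,-10],0],[[0,0,0],0],[[0,0,0],0]]'
```

```text
t: 7.1
position: [0.5268, -0.2949, 0.0818]
ee_rot: [-179.9, 0.1, 89.7]
ft_force: [-1.1, -0.9, -0.3]
gripper_width: 0.0004
gripper_force: 0.0
t: 7.6
position: [0.5287, -0.2901, 0.0636]
ee_rot: [-180.0, -0.1, 90.1]
ft_force: [0.0, 2.7, 3.1]
gripper_width: 0.0005
gripper_force: 0.9
t: 8.1
position: [0.5289, -0.2909, 0.0583]
ee_rot: [180.0, -0.1, 90.0]
ft_force: [-2.9, 5.2, 13.1]
gripper_width: 0.0006
gripper_force: 6.2
t: 8.6
position: [0.5285, -0.2917, 0.0822]
ee_rot: [180.0, 0.0, 90.0]
ft_force: [0.4, -0.7, -0.4]
gripper_width: 0.0005
gripper_force: 0.0
```

```bash
python3 -m jog '[[[15,3,-10],0],[[25,4,-10],0],[[25,4,0],0],[[25,4,0],0],[[25,4,0],0]]'
python3 -m jog '[[[25,4,0],0],[[25,4,0],0],[[13,3.5,8],0],[[0,0,8],0],[[0,0,4],0]]'
python3 -m jog '[[[0,0,6],0],[[0,0,6],0],[[0,0,3],0],[[0,0,3],0],[[0,0,0],0]]'
python3 -c "
from rig import readout;print(readout.sense()['position'])"
```

```text
t: 9.1
position: [0.5472, -0.1754, 0.1016]
ee_rot: [-180.0, -0.0, 90.0]
ft_force: [0.8, 0.1, -0.6]
gripper_width: 0.0005
gripper_force: 0.0
t: 9.6
position: [0.558, -0.1142, 0.0806]
ee_rot: [-179.9, 0.0, 90.0]
ft_force: [-0.8, -1.1, -0.4]
gripper_width: 0.0005
gripper_force: 0.0
t: 10.1
position: [0.5588, -0.114, 0.0639]
ee_rot: [-180.0, 0.0, 90.0]
ft_force: [-0.8, -1.4, 1.9]
gripper_width: 0.0006
gripper_force: 0.8
[ 0.55879289 -0.11403444  0.06388739]
```

```bash
python3 -m jog '[[[0,0,2],0],[[0,0,2],0],[[0,0,1.5],0],[[0,0,1.5],0],[[0,0,0],0]]'
python3 -m jog '[[[0,0,-5],0],[[0,0,-15],0],[[0,0,-35],0],[[0,0,-35],0],[[0,0,-35],0]]'
python3 -m jog '[[[0,0,-35],0],[[10,0,-25],0],[[25,-1,0],0],[[29,-1,0],0],[[29,-1,0],0]]' -1
python3 -m jog '[[[29,-1,0],0],[[29,-1,0],0],[[29,-1,0],0],[[29,-1,0],0],[[29,-1,0],0]]'
python3 -m jog '[[[29,-1,0],0],[[29,-1,0],0],[[29,-1,0],0],[[29,-1,0],0],[[29,-1,0],0]]'
python3 -m jog '[[[18,0,0],0],[[8,0,0],-5],[[0,0,0],-7],[[0,0,0],-7],[[0,0,0],0]]'
```

```text
t: 10.6
position: [0.5591, -0.1139, 0.0583]
ee_rot: [180.0, -0.0, 90.0]
ft_force: [-3.7, -1.5, 12.8]
gripper_width: 0.0005
gripper_force: 6.3
t: 11.1
position: [0.559, -0.1125, 0.1837]
ee_rot: [180.0, -0.0, 90.1]
ft_force: [0.2, -0.7, 0.6]
gripper_width: 0.0005
gripper_force: 0.0
t: 11.6
position: [0.5559, -0.0187, 0.2429]
ee_rot: [179.9, -0.1, 90.0]
ft_force: [1.0, 0.6, 0.5]
gripper_width: 0.0325
gripper_force: 0.0
t: 12.1
position: [0.5505, 0.1266, 0.2426]
ee_rot: [180.0, -0.1, 90.1]
ft_force: [-0.9, 0.0, 0.2]
gripper_width: 0.0726
gripper_force: 0.0
t: 12.6
position: [0.5453, 0.2716, 0.2426]
ee_rot: [-180.0, -0.1, 90.1]
ft_force: [0.7, 0.7, -0.0]
gripper_width: 0.0863
gripper_force: 0.0
t: 13.1
position: [0.5458, 0.2954, 0.2423]
ee_rot: [-180.0, -0.0, 109.0]
ft_force: [0.5, -0.4, -0.0]
gripper_width: 0.0874
gripper_force: 0.0
```

```bash
python3 - <<'E'
from h import *
print({k:readout.sense()[k] for k in("position","ee_rot","joint_positions")})
t=snap("top","pics/top1.png")["img"];s=snap("scene","pics/scene1.png")["img"]
r=lambda i:cv2.resize(i[:,:,::-1],(400,300))
c=lambda i,x,y:cv2.resize(np.ascontiguousarray(i[y:y+99,x:x+132,::-1]),(400,300),interpolation=cv2.INTER_CUBIC)
cv2.imwrite("pics/c1.png",np.vstack([np.hstack([r(t),r(s)]),np.hstack([c(t,130,150),c(s,275,95)])]))
E
```

```text
{'position': array([0.54583017, 0.29544792, 0.24233905]), 'ee_rot': array([-1.79999423e+02, -1.73276363e-02,  1.08989161e+02]), 'joint_positions': array([-48.62113623,  22.29299405,  21.95051058,  96.56574597,
        -9.18390984,  62.91274208,  -4.97142912])}
```

View pics/c1.png

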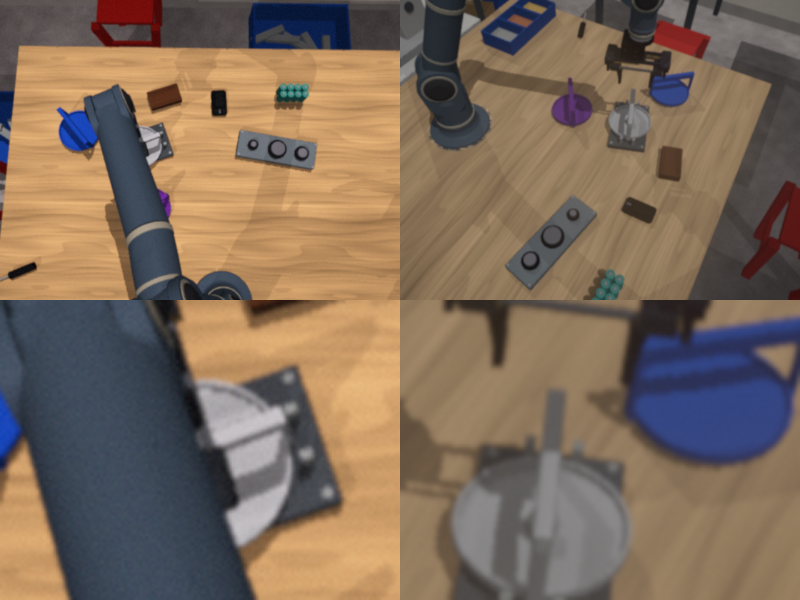

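The view shows the gripper straight above the aluminium handle, with the dish, ball and bystanders undisturbed (bar in the lower right crop near (550,480)). Now down, and close in two stages.

```bash
python3 -m jog '[[[0,0,20],0],[[0,0,30],0],[[0,0,30],0],[[0,0,20],0],[[0,0,10],0]]'
python3 -m jog '[[[0,0,10],0],[[0,0,8],0],[[0,0,6],0],[[0,0,0],0],[[0,0,0],0]]' 0.4
python3 -m jog '[[[0,0,0],0],[[0,0,0],0],[[0,0,0],0],[[0,0,0],0],[[0,0,0],0]]'
python3 -m jog '[[[0,0,0],0],[[0,0,0],0],[[0,0,0],0],[[0,0,0],0],[[0,0,0],0]]' 1
python3 -m jog '[[[0,0,0],0],[[0,0,0],0],[[0,0,0],0],[[0,0,0],0],[[0,0,0],0]]'
```

```text
t: 13.7
position: [0.5448, 0.2951, 0.1301]
ee_rot: [-179.8, 0.1, 108.9]
ft_force: [0.4, -0.3, -0.1]
gripper_width: 0.0873
gripper_force: 0.0
t: 14.2
position: [0.5462, 0.2958, 0.1085]
ee_rot: [180.0, -0.0, 109.0]
ft_force: [0.2, -0.1, -1.1]
gripper_width: 0.0551
gripper_force: 0.0
t: 14.7
position: [0.5459, 0.2957, 0.1081]
ee_rot: [180.0, -0.0, 109.0]
ft_force: [0.5, -0.1, 0.7]
gripper_width: 0.0264
gripper_force: 0.0
t: 15.2
position: [0.546, 0.2958, 0.108]
ee_rot: [180.0, -0.0, 109.0]
ft_force: [0.9, 0.3, -0.3]
gripper_width: 0.0157
gripper_force: 29.8
t: 15.7
position: [0.5459, 0.2957, 0.108]
ee_rot: [180.0, -0.0, 109.0]
ft_force: [0.9, 1.8, -1.5]
gripper_width: 0.0158
gripper_force: 29.8
```

```bash
python3 -m jog '[[[0,0,-0.5],0],[[0,0,-1],0],[[0,0,-2],0],[[0,0,-2.5],0],[[0,0,-3],0]]'
python3 -m jog '[[[0,0,-3],0],[[0,0,-2],0],[[0,0,-1],0],[[0,0,-0.5],0],[[0,0,0],0]]'
python3 -c "
from h import *
print(readout.sense()['ft_torque'])
s=snap('scene','pics/scene2.png')['img'];t=snap('top','pics/top2.png')['img']
c=lambda i,x,y:cv2.resize(np.ascontiguousarray(i[y:y+120,x:x+120,::-1]),(400,400),interpolation=cv2.INTER_CUBIC)
cv2.imwrite('pics/c2.png',np.hstack([c(t,140,140),c(s,265,95)]))"
```

```text
t: 16.2
position: [0.5457, 0.2955, 0.1171]
ee_rot: [-180.0, 0.0, 109.0]
ft_force: [-0.6, -0.3, -3.7]
gripper_width: 0.016
gripper_force: 29.8
t: 16.7
position: [0.5458, 0.2956, 0.1235]
ee_rot: [-180.0, -0.0, 109.0]
ft_force: [-0.7, -0.6, -3.7]
gripper_width: 0.0156
gripper_force: 29.8
[-0.06918666  0.03128723  0.01882608]
```

View pics/c2.png

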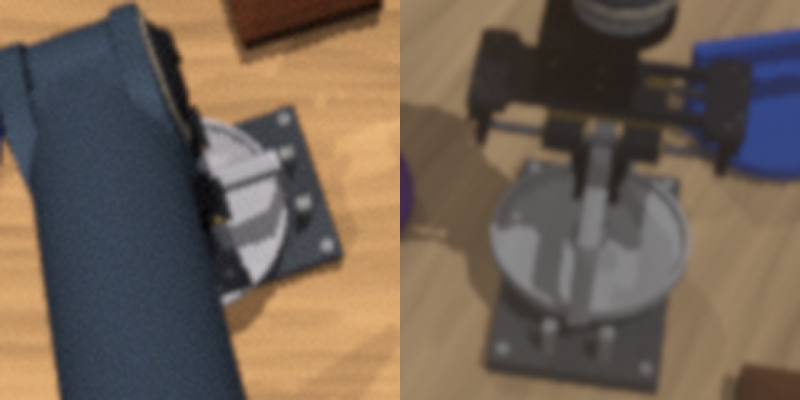

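The dish hangs level and clear on the bar in the view (bar at (597,190), rim symmetric). I'll continue lifting slowly.

```bash
python3 -m jog '[[[0,0,-1],0],[[0,0,-2],0],[[0,0,-3],0],[[0,0,-4],0],[[0,0,-5],0]]' >/dev/null
for i in 1 2; do python3 -m jog '[[[0,0,-5],0],[[0,0,-5],0],[[0,0,-5],0],[[0,0,-5],0],[[0,0,-5],0]]'>/dev/null; done
python3 -m jog '[[[0,0,-5],0],[[0,0,-4],0],[[0,0,-3],0],[[0,0,-2],0],[[0,0,-1],0]]'
python3 -m jog '[[[0,0,-2],0],[[0,0,-2],0],[[0,0,-0.5],0],[[0,0,0],0],[[0,0,0],0]]'
```

```text
t: 18.8
position: [0.5459, 0.2957, 0.2037]
ee_rot: [180.0, -0.0, 109.0]
ft_force: [0.2, 0.7, -4.4]
gripper_width: 0.0153
gripper_force: 29.8
t: 19.3
position: [0.5458, 0.2956, 0.2079]
ee_rot: [-180.0, -0.0, 109.0]
ft_force: [-0.1, -0.5, -3.6]
gripper_width: 0.0156
gripper_force: 29.8
```

```bash
python3 -m jog '[[[0,0,0],0.5],[[0,0,0],1],[[0,0,0],1.5],[[0,0,0],2],[[0,0,0],2.5]]' >/dev/null
for i in 1 2 3 4 5; do python3 -m jog '[[[0,0,0],3],[[0,0,0],3],[[0,0,0],3],[[0,0,0],3],[[0,0,0],3]]'|grep -E "pos|rot"; done
python3 -m jog '[[[0,0,0],2.5],[[0,0,0],2],[[0,0,0],1.5],[[0,0,0],1],[[0,0,0],0.5]]'
for i in 1 2; do python3 -m jog '[[[0,0,0],0],[[0,0,0],0],[[0,0,0],0],[[0,0,0],0],[[0,0,0],0]]'>/dev/null; done
python3 -c "
from h import *
print(readout.sense())
s=snap('scene','pics/scene3.png')['img'];t=snap('top','pics/top3.png')['img']
c=lambda i,x,y:cv2.resize(np.ascontiguousarray(i[y:y+120,x:x+120,::-1]),(400,400),interpolation=cv2.INTER_CUBIC)
cv2.imwrite('pics/c3.png',np.hstack([c(t,140,140),c(s,265,85)]))"
```

```text
position: [0.5458, 0.2957, 0.208]
ee_rot: [-180.0, -0.0, 86.3]
position: [0.5458, 0.2958, 0.208]
ee_rot: [-180.0, -0.0, 71.3]
position: [0.5458, 0.2958, 0.2081]
ee_rot: [-180.0, -0.0, 56.3]
position: [0.5458, 0.2959, 0.2081]
ee_rot: [-180.0, -0.0, 41.4]
position: [0.5457, 0.2959, 0.2081]
ee_rot: [-180.0, -0.0, 26.4]
t: 22.8
position: [0.5458, 0.2957, 0.208]
ee_rot: [-180.0, -0.0, 19.0]
ft_force: [-0.1, -0.3, -3.8]
gripper_width: 0.0159
gripper_force: 29.8
{'t': 23.8, 'joint_positions': array([-63.00592318,  27.99191299,  43.06554255,  99.54230438,
       -21.49828986,  61.01654042, -83.65214148]), 'qd': array([ 0.0299946 ,  0.05838182,  0.02477701, -0.07375433,  0.00546521,
        0.03417892,  0.08077533]), 'tau': array([ 8.89011662e-04, -4.40358424e+01,  9.22566265e+00, -2.27167708e+01,
       -2.87524756e-02, -7.98216881e-02,  7.72840176e-04]), 'position': array([0.54585899, 0.29566111, 0.20805236]), 'ee_rot': array([-1.79994359e+02, -2.40727933e-03,  1.90161359e+01]), 'ft_force': array([ 0.09251879,  0.25293505, -4.16397388]), 'ft_torque': array([-0.06968708,  0.13400878, -0.02949214]), 'gripper_force': 29.824943030253053, 'gripper_width': 0.015424478593120537}
```

View pics/c3.png

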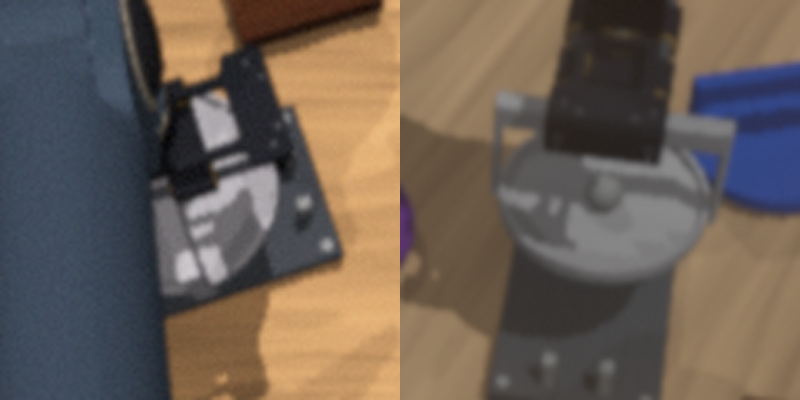

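The ball is visible near the dish's middle at crop (603,190), with the bar square across the cradle. A quick numeric check of ball and bar tilt follows.

```bash
python3 - <<'E'
from h import *
S=ld("pics/scene3.npz"); c=np.array([.5458,.2957]); 
print("ball seen", onz(S,265+203*.3-.35,85+190*.3-.35,.142),"want",c)
d=np.array([np.cos(np.radians(19)),np.sin(np.radians(19))])
for s in(-1,1):
    p=proj(S,[*(c+s*.082*d),.221]); print("bar end top crop px expected",(p-[265,85])/.3+[400,0])
E
```

```text
ball seen [0.54814598 0.2971194  0.142     ] want [0.5458 0.2957]
bar end top crop px expected [489.83628209  92.68860404]
bar end top crop px expected [728.763745   124.59533391]
```

```bash
python3 -c "
from rig import workorder;print(workorder.sign_off())"
```

```text
the job is handed in; nothing more can be done
None
```

The job is handed in, but no verdict came back: I pressed the buttons large, medium, then small, and the dish is held level and a quarter turn round, about 10 cm above the cradle, with the ball within about 3 mm of its middle.

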